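# Clamp a glued power-supply case with a one-hand bar clamp

## Task

The end cap of the small power-supply case has just been glued and must be clamped while it sets: lay the case flat between the open jaws of the one-hand bar clamp, its length along the bar and its ends centred on the rubber pads. Then squeeze and release the clamp's trigger again and again until the jaws hold the case firmly by themselves; stop when the trigger goes stiff, because forcing it further cracks the case. Finally let go of everything, with the case flat on the mat in the clamp, and leave the other things on the bench where they are.

Things in the scene. Friction and masses are not known exactly. Their poses are not given: they have to be found in the camera images.
- case: Light grey plastic case, 44 mm (its x) by 84 mm (its y, the length) by 30 mm high (z), about 0.16 kg; dark glue seam 16 mm from its +y end, five vent slots and a small lens on top. Origin: centre of its underside. It starts flat on the 2 mm thick mat, either side of the clamp. Which end faces which jaw does not matter. It cracks above 60 N between the pads.
- clamp: Head of a black one-hand bar clamp that lies loose on its side on the red mat; whole clamp 0.95 kg, slides if pushed. Origin: underside of the head, below the bar's axis. x points from handle to jaw tips, y along the bar to the jaw at its end, z up. In this frame, mm: housing x -22 to 38, y -30 to 21, 32 high; head jaw x 22 to 92, y -26 to -2; steel bar x -10 to 10, z 13 to 19, from y = -150.
- head_pad: Black rubber pad on the head's jaw: x 57 to 87 mm of the clamp frame, 26 mm high, face at y = 8 mm looking to +y. Its origin coincides with the clamp's origin. Springy: gives 1 mm per 20 N.
- bar_pad: The like pad on the jaw at the bar's end, same x and height, facing the head pad, face at y = 133 mm of the clamp frame less the value of joint bar; behind it the end jaw, x -15 to 92 mm, reaches 33 mm further along y. Springy: gives 1 mm per 20 N. Its origin moves with the bar; it is the clamp's origin when joint bar is 0.
- head_pad_face (a point): Centre of the head pad's face: 72 mm from the bar's axis, 16 mm above the clamp's underside.
- bar_pad_face (a point): Centre of the bar pad's face, likewise. The open space between both faces is 125 mm less the value of joint bar.
- bar (a joint): How far the bar with its end jaw has been drawn towards the head (m): 0 fully open, at most 0.06; starts at 0.010 to 0.026. A full squeeze of the trigger draws it on by 7 to 9 mm while the jaws are free; a ratchet with 1.3 mm steps keeps it from going back, and the load settles by about a step at each release.
- trigger (a joint): Angle of the trigger (rad): 0 released, 0.24 fully squeezed to the handle. It springs back by itself, and must come back for the next stroke. Handle back to trigger front is 64 mm released, 42 to 44 mm fully squeezed. Once the jaws press on the case, a squeeze of limited force stops part-way (stiff), at 0.05 to 0.22.
- trigger_grip (a point): Middle of the trigger's bowed front, where it is squeezed: x = -55, y = 24 mm of the clamp frame when released, 16 mm above its underside. Trigger: x -95 to -18, z 4 to 28 mm, about 11 mm thick. Free jaws: 2 to 4 N. Repeated till stiff, 18 N puts about 27 N on the case (20 after release), 24 N about 45 (30), over 28 N can crack it. Under 15 N at rest is not firm.
- clamp_handle (a point): Middle of the back of the handle: x = -55, y = -40 mm of the clamp frame, 16 mm above its underside, facing away from the trigger. The handle is a straight grip, x -122 to -18, y -40 (back) to -16, z 3 to 29 mm of the clamp frame.
- heat_sink: Bystander: finned aluminium block 40 x 64 x 30 mm on the mat.
- spool: Bystander: red solder spool, 54 mm across, 22 mm high.
- spray_can: Bystander: spray can, 52 mm across, 150 mm high.
- flux_pot: Bystander: black dispenser with a wide foot and a thin neck, 60 mm across, 62 mm high.
- driver: Bystander: screwdriver lying flat, 160 mm long; origin under its middle.
- tweezers: Bystander: steel tweezers lying flat, 120 mm long.
Things that resemble listed ones, but are neither listed nor needed, are in the scene too. Leave any pink or yellow look-alike of the case alone.

How it is judged (in metres and radians):
On the way, in this order (a step that is already met when the one before it is completed fails the run):
1. the case lies flat between the open jaws, centred on the pads, and is let go (x of case in the frame of clamp between 0.059 and 0.085 m and y of case in the frame of clamp above 0.045 m and y of case in the frame of bar_pad_face below -0.037 m and height (world z) of case below 0.006 m and angle between case's own z axis and vertical below 0.1 rad and contact force between the fingers and case below 0.2 N and value of joint trigger below 0.06 rad), for 0.2 s.
2. squeezing the trigger closes the jaws on the case (value of joint trigger above 0.04 rad and contact force between case and head_pad above 10 N and contact force between case and bar_pad above 10 N), for 0.05 s.
At the end, for the whole second after the job is handed in: Both rubber pads press the case with more than 15 N by themselves; the case lies flat on the mat (underside within 4 mm of it), its length along the bar (within 6 degrees), its middle within 13 mm of the pads' middle across; the clamp lies flat on the mat, the trigger is released, and nothing moves (contact force between case and head_pad above 15 N and contact force between case and bar_pad above 15 N and x of case in the frame of clamp between 0.059 and 0.085 m and height (world z) of each of case, clamp below 0.006 m and angle between case's own z axis and vertical below 0.1 rad and angle between the y axis of case and the y axis of clamp, either way round below 0.1 rad and value of joint trigger below 0.06 rad and linear speed of each of case, clamp below 0.01 m/s); the robot touches nothing.
It fails at once if the case is cracked: more than 60 N between the pads (contact force between case and head_pad above 60 N or contact force between case and bar_pad above 60 N).
It fails at once if a bystander is moved more than 30 mm (distance of any of heat_sink, spool, spray_can, flux_pot, driver, tweezers from where it was at the start of the episode above 0.03 m).
It also fails if it takes over 72 s, if anything falls off the work surface, if the arm or the gripper's body presses on something with over 40 N, if the wrist force passes 120 N, or if a joint passes its speed limit or range.

## Robot

A 7-joint arm with a two-finger parallel gripper is mounted at the origin on the work surface. World frame = base frame: x ahead of the robot, y to its left, z up, the work surface at z = 0. Lengths are in mm, angles in rad, forces in N, time in s.
With the tool pointing down it reaches from about 400 to 875 mm from the base axis. Payload 4.4 kg.
Tool frame: the origin (TCP) lies midway between the tips of the shut fingers; the grasp point (between the pads) lies ctrl.grip_depth behind it (ctrl.grip_depth is the distance from the TCP to the grasp point, in mm); z points along the fingers, y is the line along which they close (so a half turn about z gives the same grasp; the last joint's range is limited). The gripper opens to 85 mm and grips with 20 to 120 N. Pads are 22 mm wide; open, the fingers measure 114 mm over their backs; the gripper's body (76 mm by 85 mm) begins 54 mm behind the grasp point. The pads swing forward as they close: fully open they stand 13 mm farther back than shut.
Start: joints at [-1.234, 0.628, 0.038, 1.517, -0.027, 0.996, -0.02], TCP at [254.775, 598.003, 231.313] pointing down, gripper open.
Joint ranges: [-3.06, 3.06], [-0.37, 2.12], [-1.25, 1.32], [0.18, 2.47], [-1.1, 4.24], [0.23, 1.98], [-2.94, 2.94]. Speed limits (rad/s): [2.57, 2.57, 3.14, 3.14, 3.14, 3.14, 3.14].

## Interface

Orientations are given as [roll, pitch, yaw] about the fixed x, y, z axes, in that order (R = Rz(yaw) Ry(pitch) Rx(roll)).
In Python, from cell import ctrl gives the robot as it stands.
- The arm moves only by the tool carry_out, never from a script. Its argument "deltas" is one flat list of numbers, 7 for each row, row after row: the turn, a rotation vector about the tool's x, y, z in degrees, then the shift along the tool's x, y, z in m, then the closure, from -1 (fully open) to 1 (shut). In form: [wx, wy, wz, dx, dy, dz, claw, wx, wy, wz, dx, dy, dz, claw, ...]. A call has 1 to 12 rows; each row shifts and turns the commanded pose from where the row before left it, along the tool's axes as they then stand; what a row does not reach is not made up. A row lasts 1/8 s, in which the tool goes at most 62.5 mm and 10.7 degrees, less where a joint would pass 70% of its speed; a pose out of reach is approached as far as the arm can. A call with a gripper value outside its range is refused whole. The fingers move at their own pace and stop on an object; the grip force is fixed at half the most. Time passes only in rows, so rows that do not move let the fingers close. It gives the time, the measured TCP pose, the force, the opening and the grip force at its end, in the units of the state.
- ctrl.read_state(): the state, without advancing time (a new reading comes with each control period).
- ctrl.get_image(name): name is "scene" or "side" or "wrist"; returns the picture (480x640x3 uint8, red, green, blue); there is no depth.
- ctrl.calibration(name): a dict with "mtx" (3x3 intrinsics, pixels), "distortion" ([k1, k2, p1, p2, k3] as OpenCV has them; the pictures are not rectified), "R" (3x3) and "t" (3): a world point X has camera coordinates R X + t. Camera axes: x right, y down, z forward; pixel columns grow to the right and rows downward; lengths in mm; the calibration is good to about 2 mm. A picture is of the moment at which its call begins: read the wrist's pose just before it. calibration takes no time and is no camera call; for the wrist camera it gives the pose at the moment of the call.
- ctrl.finish_job(): hands the job in; it is judged then, once.
The state is a dict: "clock": time; "qpos": joint angles; "qd": joint speeds; "tau": joint torques, N m; "eef_pos": TCP position; "tool_rot": TCP orientation; "force": force on the tool from outside, world axes, zero at the start; "torque": the same for the moment, N m; "width": finger opening in mm; "gripper_force": force on a finger pad.
Only numpy, scipy, OpenCV 4.12 (cv2) and the standard library are available. Lean on these libraries where they do the work, as an engineer would, in place of code of your own. Each camera call takes 0.05 s, during which the arm holds its last target. There are 200 camera calls.

## Working session

There is one attempt and no reset: what is moved stays moved. The work goes in short steps, Python scripts to look and compute and a tool call to move; the robot and the scene stay as the last step left them, time stands still between calls to the robot, and variables do not carry over. Pictures are saved under pics/ and viewed, at most 11 in all, crops included, and the job is handed in when it is done.

Besides the shell and the picture viewer there is one more tool, called after "Emit:" as name(argument=value, ...) on one line, values as JSON. carry_out: Moves the arm, as the interface text tells. Its arguments: {"type":"object","properties":{"deltas":{"type":"array"}},"required":["deltas"]}

```bash
mkdir -p pics && ls && python3 - <<'E'
from cell import ctrl
import cv2,numpy as np
s=ctrl.read_state();print(s['clock'],s['eef_pos'],s['tool_rot'],s['width'],ctrl.grip_depth)
for n in("scene","side"):
    im=ctrl.get_image(n);cv2.imwrite(f"pics/{n}0.png",im[:,:,::-1])
    c=ctrl.calibration(n);print(n,c)
E
```

```text
pics
0.0 [254.48000541 597.43257594 230.391835  ] [-3.13970475e+00 -1.03150800e-05  2.73884131e+00] 85.34327976192934 18.700000000000003
scene {'mtx': array([[467.51311134,   0.        , 314.70823858],
       [  0.        , 467.51311134, 230.20470969],
       [  0.        ,   0.        ,   1.        ]]), 'distortion': array([-0.06997051,  0.        ,  0.        ,  0.        ,  0.        ]), 'R': array([[ 0.35266092,  0.93568434,  0.01118479],
       [ 0.74172834, -0.27223143, -0.61296747],
       [-0.57049921,  0.22446575, -0.79002897]]), 't': array([-208.35362478, -365.46977407, 1256.63258054])}
side {'mtx': array([[452.453088  ,   0.        , 315.06841798],
       [  0.        , 452.453088  , 239.12154989],
       [  0.        ,   0.        ,   1.        ]]), 'distortion': array([0.0249544, 0.       , 0.       , 0.       , 0.       ]), 'R': array([[ 0.99982911, -0.01838304,  0.00195082],
       [-0.0124775 , -0.7489416 , -0.66251852],
       [ 0.01364016,  0.66238096, -0.749043  ]]), 't': array([-544.1265419 ,   40.46328459, 1024.31398521])}
```

View pics/scene0.png

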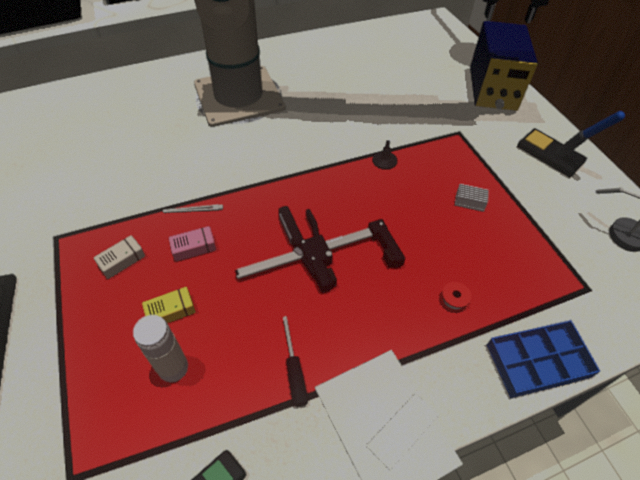

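View pics/side0.png

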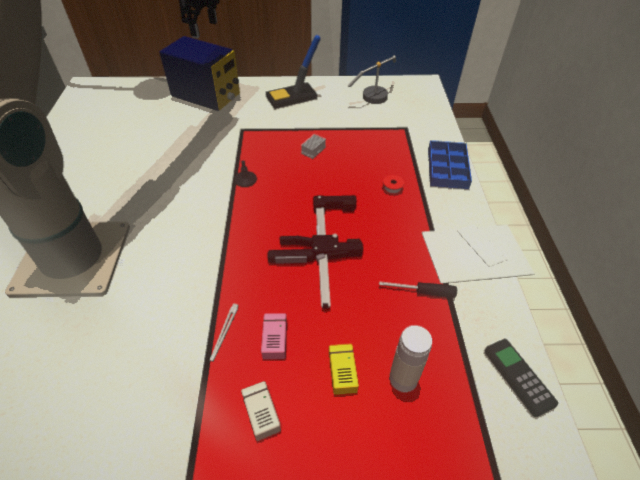

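Candidates for the case: light grey/white at scene (120,257) / side (261,411); pink (191,243) / (275,336); yellow (168,305) / (343,369). I choose the light grey one. The clamp head is at scene (315,250) / side (325,243), with the handle toward the robot and the end jaw at +y. Next I make orthophotos from both views at the expected top height.

```bash
cat > h.py <<'E'
from cell import ctrl
import cv2,numpy as np
def ray(c,uv):
    p=cv2.undistortPoints(np.array([[uv]],float),c['mtx'],c['distortion'])[0,0]
    return -c['R'].T@c['t'], c['R'].T@np.array([p[0],p[1],1])
def onz(c,uv,z):
    o,d=ray(c,uv); return o+d*(z-o[2])/d[2]
def tri(c1,a,c2,b):
    o1,d1=ray(c1,a);o2,d2=ray(c2,b)
    k=np.linalg.lstsq(np.c_[d1,-d2],o2-o1,rcond=None)[0]
    p,q=o1+k[0]*d1,o2+k[1]*d2
    return (p+q)/2,np.linalg.norm(p-q)
def proj(c,P):
    return cv2.projectPoints(np.array(P,float).reshape(-1,1,3),cv2.Rodrigues(c['R'])[0],c['t'],c['mtx'],c['distortion'])[0][:,0]
def ortho(im,c,x0,x1,y0,y1,z,s):
    # image right=+x, up=+y
    X,Y=np.meshgrid(np.arange(x0,x1,1/s),np.arange(y1,y0,-1/s))
    m=proj(c,np.c_[X.ravel(),Y.ravel(),np.full(X.size,z)]).reshape(*X.shape,2).astype(np.float32)
    return cv2.remap(im,m[...,0],m[...,1],cv2.INTER_CUBIC)
E
python3 - <<'E'
from h import *
cs,cd=ctrl.calibration("scene"),ctrl.calibration("side")
A=cv2.imread("pics/scene0.png");B=cv2.imread("pics/side0.png")
for n,a,b in[("case",(120,257),(261,411)),("head",(315,250),(325,243)),("barend",(239,272),(325,305)),("jawtip",(395,258),(352,202)),("can",(152,325),(414,336)),("driver",(298,400),(453,291)),("tweez",(222,207),(234,306))]:
    print(n,tri(cs,a,cd,b))
h=tri(cs,(315,250),cd,(325,243))[0];k=tri(cs,(120,257),cd,(261,411))[0]
r=lambda v:int(round(v/10)*10)
x,y=r(h[0])-15,r(h[1]);e=(x-115,x+115,y-150,y+165,34,1.7)
cv2.imwrite("pics/o1.png",np.hstack([ortho(A,cs,*e),ortho(B,cd,*e)]));print(e)
x,y=r(k[0]),r(k[1]);e=(x-65,x+65,y-75,y+75,32,3)
cv2.imwrite("pics/o2.png",np.hstack([ortho(A,cs,*e),ortho(B,cd,*e)]));print(e)
E
```

```text
case (array([ 443.27304217, -357.91283742,   10.46894881]), np.float64(2.782639838530291))
head (array([567.44007526,   9.66950401,  24.70937915]), np.float64(2.485318760357869))
barend (array([ 560.71341278, -144.83796191,   13.13053473]), np.float64(3.8003058976814983))
jawtip (array([637.72724665, 149.35428886,  19.48165477]), np.float64(1.4571598092233362))
can (array([ 695.96299584, -296.00731687,  149.98038541]), np.float64(2.227391425877155))
driver (array([ 829.68044347, -118.70440323,   16.05944524]), np.float64(0.8301478652013881))
tweez (array([ 372.63213728, -134.12691502,   -3.90240554]), np.float64(1.0060283475802305))
(440, 670, -140, 175, 34, 1.7)
(375, 505, -435, -285, 32, 3)
```

View pics/o1.png

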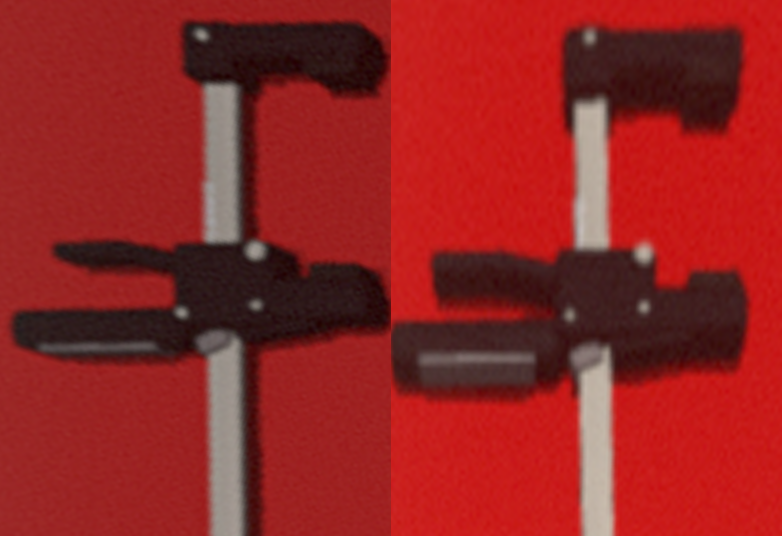

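View pics/o2.png

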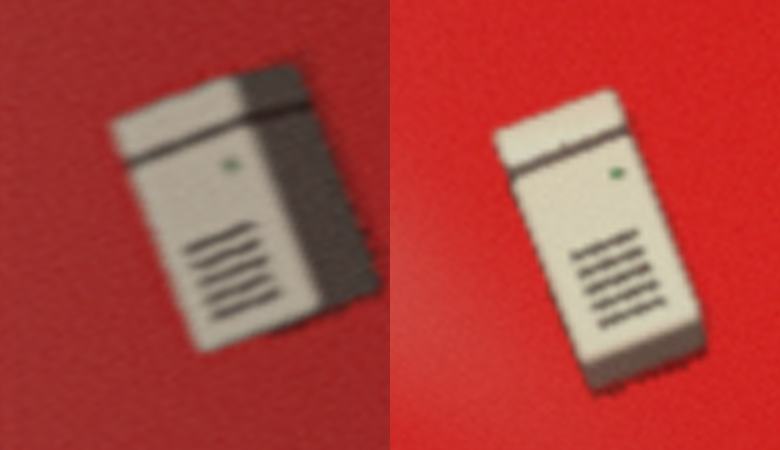

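Both orthophotos show the light grey case, with seam, vents and lens, centred near world (446,-358) and yawed about +21°. The clamp's bar runs along +y at yaw about 0.6°, with its jaws toward +x. The two views differ by about 4 mm, so I'll refine with the wrist camera.

Emit:
carry_out(deltas=[0, 0, 0, -0.047, -0.039, -0.009, -1, 0, 0, 0, -0.047, -0.039, -0.009, -1, 0, 0, 0, -0.047, -0.039, -0.009, -1, 0, 0, 0, -0.047, -0.039, -0.009, -1, 0, 0, 0, -0.047, -0.039, -0.009, -1, 0, 0, 0, -0.047, -0.039, -0.009, -1, 0, 0, 0, -0.047, -0.039, -0.009, -1, 0, 0, 0, -0.047, -0.039, -0.009, -1, 0, 0, 0, -0.047, -0.039, -0.009, -1, 0, 0, 0, -0.047, -0.039, -0.009, -1, 0, 0, 0, -0.047, -0.039, -0.009, -1, 0, 0, 0, 0, 0, 0, -1])

```text
clock: 1.6
eef_pos: [563.7, -5.9, 330.5]
tool_rot: [-3.139, 0.003, 2.729]
force: [0.2, 0.3, -0.7]
width: 85.5
gripper_force: 0.0
```

```bash
python3 - <<'E'
from h import *
s=ctrl.read_state();print(s['clock'],s['eef_pos'],s['tool_rot'],s['qpos'])
c=ctrl.calibration("wrist");im=ctrl.get_image("wrist")[:,:,::-1];cv2.imwrite("pics/w1.png",im)
np.save("w1.npy",c,allow_pickle=True);print(c, -c['R'].T@c['t'])
for p in [(0,0),(639,0),(0,479),(639,479),(320,240)]: print(p,onz(c,p,34))
E
```

```text
1.6 [563.72297458  -5.94777433 330.49751125] [-3.13892913e+00  2.92016778e-03  2.72903588e+00] [-0.15701031  0.40844839  0.17090349  1.62987664 -0.07152588  1.10800297
  1.19018061]
{'mtx': array([[426.20069129,   0.        , 320.59443197],
       [  0.        , 426.20069129, 253.63461154],
       [  0.        ,   0.        ,   1.        ]]), 'distortion': array([-0.02453222,  0.        ,  0.        ,  0.        ,  0.        ]), 'R': array([[ 0.40147868,  0.91586296, -0.00314574],
       [ 0.87618936, -0.38308276,  0.29247188],
       [ 0.26665909, -0.12017749, -0.95626895]]), 't': array([-220.57042701, -564.21378089,  321.59304353])} [497.15673036  24.51995931 471.85225073]
(0, 0) [ 274.10211438 -204.55764044   34.        ]
(639, 0) [512.5026966  337.98915003  34.        ]
(0, 479) [ 734.60173471 -542.98811726   34.        ]
(639, 479) [1069.5539464   227.98577647   34.        ]
(320, 240) [605.10660118 -24.9955084   34.        ]
```

View pics/w1.png

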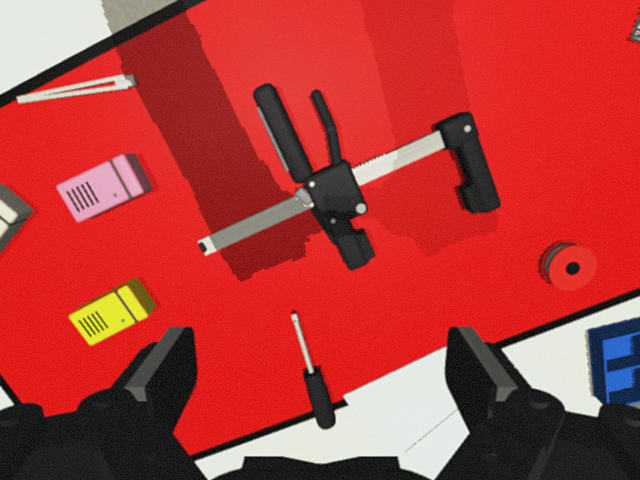

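The wrist view shows the clamp head at (335,190), end jaw at (472,165), handle at (280,130), trigger at (325,125) and bar end at (207,246). The pink and yellow look-alikes are at (105,187) and (112,312), and the grey case sits at the left edge (10,215). Next I make a metric orthophoto of the clamp.

```bash
python3 - <<'E'
from h import *
c=np.load("w1.npy",allow_pickle=True).item();im=cv2.imread("pics/w1.png")
e=(440,670,-150,170,34,1.85)
o=ortho(im,c,*e)
e2=(440,670,-150,170,21,1.85);o2=ortho(im,c,*e2)
# bar line at z=21 : greyish pixels
hsv=cv2.cvtColor(o2,cv2.COLOR_BGR2HSV);m=(hsv[...,1]<70)&(hsv[...,2]>90)
for r in list(range(60,200,20))+list(range(360,560,20)):
    xs=np.where(m[r,150:300])[0]
    if len(xs)>20: print(round(170-r/1.85,1), round(440+(150+xs.min())/1.85,1), round(440+(150+xs.max()+1)/1.85,1))
for k in range(0,o.shape[1],37): cv2.line(o,(k,0),(k,6),(255,255,255),1)
for k in range(0,o.shape[0],37): cv2.line(o,(0,k),(6,k),(255,255,255),1)
cv2.imwrite("pics/o3.png",o);print(o.shape)
E
```

```text
126.8 549.7 569.2
115.9 550.3 569.2
105.1 550.8 569.2
94.3 550.8 569.2
83.5 550.8 569.2
72.7 550.8 569.7
-24.6 547.6 570.8
-35.4 553.0 571.4
-46.2 553.5 571.9
-57.0 553.5 571.9
-67.8 553.5 571.9
-78.6 553.5 571.9
-89.5 554.1 571.9
-100.3 554.1 572.4
-111.1 554.6 573.0
-121.9 554.6 573.0
(593, 426, 3)
```

View pics/o3.png

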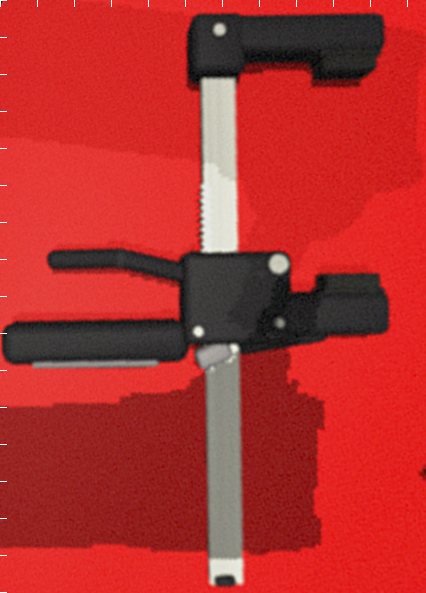

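Measured clamp pose: origin about (560.5, 13.5), yaw about 0.016 rad, bar joint about 16 mm, so a gap of about 109 mm. The bar end and end-jaw positions agree with the sizes given. Next I hover over the case, turned to its yaw.

Emit:
carry_out(deltas=[0, 0, 0, -0.005, -0.053, 0.014, -1, 0, 0, 0, -0.005, -0.053, 0.014, -1, 0, 0, 0, -0.005, -0.053, 0.014, -1, 0, 0, 0, -0.005, -0.053, 0.014, -1, 0, 0, 0, -0.005, -0.053, 0.014, -1, 0, 0, 0, -0.005, -0.053, 0.014, -1, 0, 0, 0, -0.005, -0.053, 0.014, -1, 0, 0, 9, 0, 0, 0, -1, 0, 0, 9, 0, 0, 0, -1, 0, 0, 9, 0, 0, 0, -1, 0, 0, 9, 0, 0, 0, -1, 0, 0, 9, 0, 0, 0, -1])

```text
clock: 3.15
eef_pos: [449.8, -351.8, 231.7]
tool_rot: [3.141, -0.002, 1.951]
force: [0.1, 0.5, 0.8]
width: 85.3
gripper_force: 0.0
```

Emit:
carry_out(deltas=[0, 0, 0, 0, 0, 0, -1])

```text
clock: 3.28
eef_pos: [449.7, -352.1, 231.8]
tool_rot: [-3.141, -0.002, 1.958]
force: [0.7, 0.5, -0.4]
width: 85.5
gripper_force: 0.0
```

```bash
python3 - <<'E'
from h import *
s=ctrl.read_state();print(s['clock'],s['eef_pos'],s['tool_rot'])
c=ctrl.calibration("wrist");im=ctrl.get_image("wrist")[:,:,::-1].copy()
np.save("w2.npy",c,allow_pickle=True)
e=(375,505,-435,-285,32,3);o=ortho(im,c,*e)
hsv=cv2.cvtColor(o,cv2.COLOR_BGR2HSV);m=((hsv[...,1]<90)&(hsv[...,2]>110)).astype(np.uint8)
m=cv2.morphologyEx(m,cv2.MORPH_CLOSE,np.ones((17,17)))
k=max(cv2.findContours(m,0,2)[0],key=cv2.contourArea);r=cv2.minAreaRect(k);b=cv2.boxPoints(r)
print(375+r[0][0]/3,-285-r[0][1]/3,np.array(r[1])/3,r[2])
cv2.polylines(o,[b.astype(int)],True,(255,0,0),1)
cv2.imwrite("pics/o4.png",np.hstack([o,cv2.resize(im,(400,300)).repeat(1,0) if 0 else cv2.copyMakeBorder(cv2.resize(im,(400,300)),0,150,0,0,0)]))
E
```

```text
3.275 [ 449.70671461 -352.14361     231.75783973] [-3.14144528e+00 -1.69086967e-03  1.95771018e+00]
444.82350158691406 -355.52234903971356 [84.72613017 43.23466492] 68.74949645996094
```

View pics/o4.png

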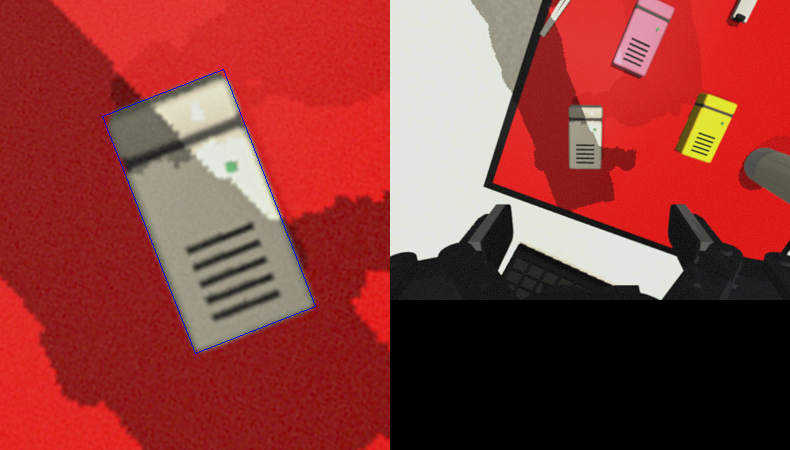

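The case is confirmed: grey, seam, five vents, lens. The fit measures 84.7 x 43.2 mm at the 32 mm plane, so its height is consistent, with centre (444.8,-355.5) and yaw 21.25°. The pink and yellow ones lie apart from it. Next I descend and grip.

Emit:
carry_out(deltas=[0, 0, 1, -0.0013, -0.006, 0.04, -1, 0, 0, 0, 0, 0, 0.05, -1, 0, 0, 0, 0, 0, 0.05, -1, 0, 0, 0, 0, 0, 0.05, -1, 0, 0, 0, 0, 0, 0.025, -1, 0, 0, 0, 0, 0, 0.013, -1, 0, 0, 0, 0, 0, 0, 0.2, 0, 0, 0, 0, 0, 0, 0.5, 0, 0, 0, 0, 0, 0, 0.5, 0, 0, 0, 0, 0, 0, 0.5])

```text
clock: 4.58
eef_pos: [444.8, -358.5, 5.8]
tool_rot: [3.14, 0.002, 1.936]
force: [0.5, 1.5, 6.4]
width: 42.6
gripper_force: 62.6
```

Emit:
carry_out(deltas=[0, 0, 0, 0, 0, -0.03, 0.5, 0, 0, 0, 0, 0, -0.055, 0.5, 0, 0, 0, 0.0375, 0.0365, 0, 0.5, 0, 0, 0, 0.0375, 0.0365, 0, 0.5, 0, 0, 0, 0.0375, 0.0365, 0, 0.5, 0, 0, 0, 0.0375, 0.0365, 0, 0.5, 0, 0, 0, 0.0375, 0.0365, 0, 0.5, 0, 0, 0, 0.0375, 0.0365, 0, 0.5, 0, 0, 0, 0.0375, 0.0365, 0, 0.5, 0, 0, 0, 0.0375, 0.0365, 0, 0.5, 0, 0, 0, 0.0375, 0.0365, 0, 0.5, 0, 0, 10, 0, 0, 0, 0.5])

```text
clock: 6.08
eef_pos: [631.3, 82.5, 89.0]
tool_rot: [3.14, -0.005, 1.766]
force: [-1.0, -0.5, -2.0]
width: 43.3
gripper_force: 61.9
```

Emit:
carry_out(deltas=[0, 0, 10, 0, 0, 0, 0.5, 0, 0, 0, 0, 0, 0, 0.5, 0, 0, 0, 0, 0, 0, 0.5])

```text
clock: 6.45
eef_pos: [630.1, 74.8, 89.4]
tool_rot: [-3.141, -0.0, 1.59]
force: [-1.0, 0.0, -2.3]
width: 43.2
gripper_force: 61.9
```

```bash
python3 - <<'E'
from h import *
s=ctrl.read_state();print(s['clock'],s['eef_pos'],s['tool_rot'])
ims=[]
for n in("scene","side"):
    im=ctrl.get_image(n)[:,:,::-1];x,y=(220,150) if n=="scene" else (220,130)
    ims.append(cv2.resize(im[y:y+200,x:x+200],(400,400),interpolation=cv2.INTER_CUBIC))
cv2.imwrite("pics/p5.png",np.hstack(ims))
E
```

```text
6.45 [630.05276486  74.82483067  89.38580113] [-3.14142675e+00 -2.56712373e-04  1.58968390e+00]
```

View pics/p5.png

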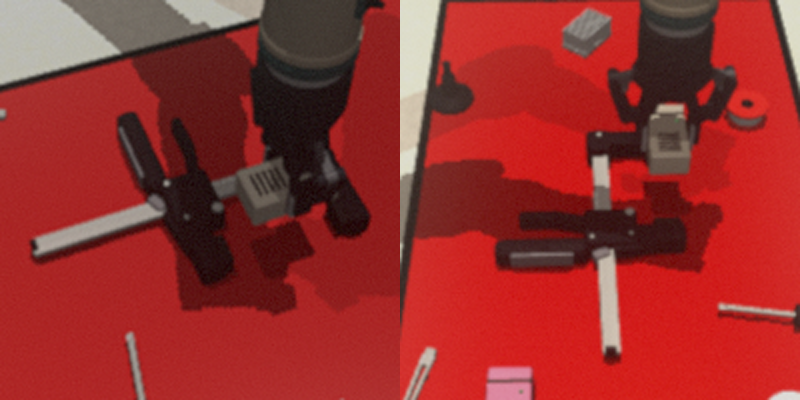

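The case hangs level above the gap, aligned with the bar, and the clamp hasn't moved. Lowering it.

Emit:
carry_out(deltas=[0, 0, 0, 0, 0.0015, 0.03, 0.5, 0, 0, 0, 0, 0, 0.03, 0.5, 0, 0, 0, 0, 0, 0.015, 0.5, 0, 0, 0, 0, 0, 0.006, 0.5, 0, 0, 0, 0, 0, 0.0015, 0.5, 0, 0, 0, 0, 0, 0, 0.5])

```text
clock: 7.3
eef_pos: [632.4, 74.7, 7.6]
tool_rot: [3.14, -0.0, 1.587]
force: [0.4, 0.5, -1.7]
width: 42.9
gripper_force: 61.9
```

Emit:
carry_out(deltas=[0, 0, 0, 0, 0, 0.001, 0.5, 0, 0, 0, 0, 0, 0.0005, 0.5, 0, 0, 0, 0, 0, 0, 0.5, 0, 0, 0, 0, 0, 0, -0.1, 0, 0, 0, 0, 0, 0, -0.3, 0, 0, 0, 0, 0, 0, -0.6, 0, 0, 0, 0, 0, 0, -1, 0, 0, 0, 0, 0, 0, -1, 0, 0, 0, 0, 0, 0, -1])

```text
clock: 8.43
eef_pos: [631.7, 74.8, 5.3]
tool_rot: [-3.142, -0.0, 1.587]
force: [-0.4, 0.3, -0.2]
width: 85.4
gripper_force: 0.0
```

Emit:
carry_out(deltas=[0, 0, 0, 0, 0, -0.03, -1, 0, 0, 0, 0, 0, -0.05, -1, 0, 0, 0, 0, 0, -0.055, -1, 0, 0, 0, 0, 0, -0.055, -1, 0, 0, 0, 0, 0, 0, -1])

```text
clock: 9.05
eef_pos: [634.9, 74.2, 200.3]
tool_rot: [3.132, -0.001, 1.587]
force: [-0.2, -0.0, -0.2]
width: 85.5
gripper_force: 0.0
```

```bash
python3 -c "
from h import *
print(ctrl.read_state()['qpos'])"
```

```text
[-0.52207075  0.72020094  0.63333381  1.60408735 -0.49301881  0.97196163
  0.28826608]
```

Emit:
carry_out(deltas=[0, 0, 0, -0.0227, -0.043, 0, -1, 0, 0, 0, -0.0227, -0.043, 0, -1, 0, 0, 0, -0.0227, -0.043, 0, -1, 0, 0, -10, 0, 0, 0, -1, 0, 0, -10, 0, 0, 0, -1, 0, 0, -10, 0, 0, 0, -1, 0, 0, -10, 0, 0, 0, -1, 0, 0, -10, 0, 0, 0, -1, 0, 0, -10, 0, 0, 0, -1, 0, 0, -10, 0, 0, 0, -1, 0, 0, -10, 0, 0, 0, -1, 0, 0, -10, 0, 0, 0, -1])

```text
clock: 10.55
eef_pos: [503.0, 4.7, 194.4]
tool_rot: [3.141, -0.002, -3.12]
force: [0.8, -0.0, -0.4]
width: 85.6
gripper_force: 0.0
```

Emit:
carry_out(deltas=[0, 0, 0, 0, 0, 0, -1, 0, 0, 0, 0, 0, 0, -1])

```text
clock: 10.8
eef_pos: [503.4, 4.5, 194.8]
tool_rot: [3.142, -0.001, -3.129]
force: [-0.9, 0.1, -0.1]
width: 85.3
gripper_force: 0.0
```

```bash
python3 - <<'E'
from h import *
s=ctrl.read_state();print(s['clock'],s['eef_pos'],s['tool_rot'],s['qpos'])
c=ctrl.calibration("wrist");im=ctrl.get_image("wrist")[:,:,::-1].copy()
np.save("w3.npy",c,allow_pickle=True);print(-c['R'].T@c['t'])
o=ortho(im,c,430,670,-60,170,31,2.4)
for k in range(0,o.shape[1],48): cv2.line(o,(k,0),(k,8),(255,255,255),1)
for k in range(24,o.shape[0],48): cv2.line(o,(0,k),(8,k),(255,255,255),1)
cv2.imwrite("pics/o6.png",o)
E
```

```text
10.8 [503.44863398   4.53056125 194.83631035] [ 3.14154577e+00 -1.02147910e-03 -3.12858223e+00] [-0.1957798   0.47775389  0.1875334   1.9635445  -0.13155635  0.7127948
  1.65483472]
[431.10052878   4.0212306  336.48092204]
```

View pics/o6.png

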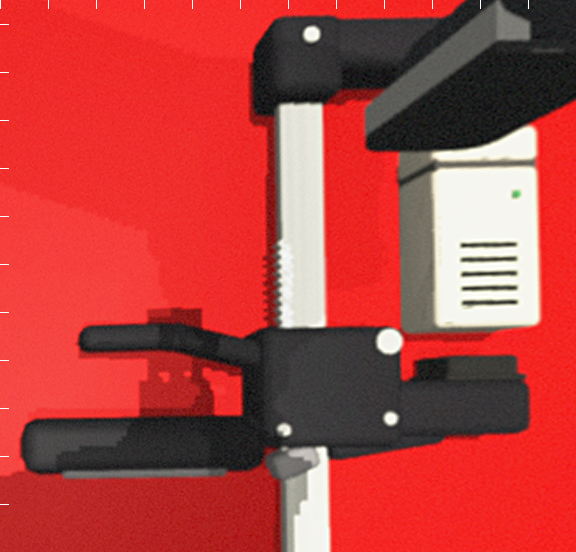

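The case sits between the jaws: top-face centre about (633,76), with about 13 mm to the head pad. The fingers straddle the handle back (row 470, y≈-26) and trigger front (row 326, y≈34), centre y≈4.3. Next I descend and make first contact.

Emit:
carry_out(deltas=[0, 0, 0, -0.002, 0, 0.055, -1, 0, 0, 0, 0, 0, 0.055, -1, 0, 0, 0, 0, 0, 0.05, -1, 0, 0, 0, 0, 0, 0.02, -1, 0, 0, 0, 0, 0, 0.01, -1, 0, 0, 0, 0, 0, 0, -0.6, 0, 0, 0, 0, 0, 0, -0.6, 0, 0, 0, 0, 0, 0, -0.6])

```text
clock: 11.85
eef_pos: [506.6, 4.7, 6.3]
tool_rot: [3.142, 0.002, -3.126]
force: [0.2, -0.7, 0.9]
width: 68.3
gripper_force: 0.0
```

Emit:
carry_out(deltas=[0, 0, 0, 0, 0, 0.002, -0.5, 0, 0, 0, 0, -0.002, 0, -0.4, 0, 0, 0, 0, -0.002, 0, -0.3, 0, 0, 0, 0, 0, 0, -0.3])

```text
clock: 12.35
eef_pos: [506.0, 0.9, 3.5]
tool_rot: [3.141, 0.0, -3.125]
force: [-1.2, 0.6, 5.7]
width: 55.9
gripper_force: 3.6
```

Emit:
carry_out(deltas=[0, 0, 0, 0, -0.002, 0, -0.2, 0, 0, 0, 0, -0.002, 0, -0.1, 0, 0, 0, 0, 0, 0, -0.1])

```text
clock: 12.72
eef_pos: [506.0, -2.8, 3.3]
tool_rot: [3.141, 0.0, -3.125]
force: [-1.4, 1.2, 4.0]
width: 47.1
gripper_force: 3.3
```

Emit:
carry_out(deltas=[0, 0, 0, 0, -0.002, 0, -0.02, 0, 0, 0, 0, 0, 0, -0.02])

```text
clock: 12.98
eef_pos: [506.2, -4.5, 3.3]
tool_rot: [3.141, 0.0, -3.125]
force: [0.4, 3.3, 2.9]
width: 43.5
gripper_force: 2.6
```

Emit:
carry_out(deltas=[0, 0, 0, 0, 0.005, 0, -0.3, 0, 0, 0, 0, 0.005, 0, -0.55, 0, 0, 0, 0, 0, 0, -0.56, 0, 0, 0, 0, 0, 0, -0.56])

```text
clock: 13.48
eef_pos: [505.8, 4.4, 3.2]
tool_rot: [-3.141, -0.0, -3.126]
force: [-0.5, 0.2, -1.4]
width: 66.8
gripper_force: 0.4
```

Emit:
carry_out(deltas=[0, 0, 0, 0, -0.002, 0, -0.45, 0, 0, 0, 0, -0.002, 0, -0.35, 0, 0, 0, 0, -0.002, 0, -0.25, 0, 0, 0, 0, -0.001, 0, -0.2])

```text
clock: 13.98
eef_pos: [505.8, -2.1, 3.4]
tool_rot: [3.141, -0.0, -3.125]
force: [-0.3, 3.9, 4.1]
width: 51.2
gripper_force: 2.3
```

Emit:
carry_out(deltas=[0, 0, 0, 0, -0.001, 0, -0.12, 0, 0, 0, 0, -0.001, 0, -0.06, 0, 0, 0, 0, -0.001, 0, -0.02, 0, 0, 0, 0, 0, 0, -0.02])

```text
clock: 14.48
eef_pos: [506.3, -5.4, 3.4]
tool_rot: [3.142, 0.0, -3.125]
force: [-0.6, 2.0, 5.4]
width: 43.6
gripper_force: 5.8
```

Emit:
carry_out(deltas=[0, 0, 0, 0, 0.005, 0, -0.3, 0, 0, 0, 0, 0.005, 0, -0.55, 0, 0, 0, 0, 0, 0, -0.56, 0, 0, 0, 0, 0, 0, -0.56])

```text
clock: 14.98
eef_pos: [505.9, 4.3, 3.2]
tool_rot: [-3.141, 0.0, -3.126]
force: [0.0, -0.5, 0.2]
width: 66.7
gripper_force: 0.0
```

Emit:
carry_out(deltas=[0, 0, 0, 0, -0.002, 0, -0.45, 0, 0, 0, 0, -0.002, 0, -0.35, 0, 0, 0, 0, -0.002, 0, -0.25, 0, 0, 0, 0, 0, 0, -0.25])

```text
clock: 15.48
eef_pos: [505.9, -1.0, 3.4]
tool_rot: [3.141, -0.0, -3.125]
force: [-1.4, 3.1, 2.7]
width: 53.4
gripper_force: 2.0
```

Emit:
carry_out(deltas=[0, 0, 0, 0, -0.001, 0, -0.2, 0, 0, 0, 0, -0.001, 0, -0.15, 0, 0, 0, 0, 0, 0, -0.15])

```text
clock: 15.85
eef_pos: [506.2, -3.2, 3.4]
tool_rot: [3.141, 0.0, -3.125]
force: [-0.5, 2.2, 5.2]
width: 49.4
gripper_force: 3.1
```

Emit:
carry_out(deltas=[0, 0, 0, 0, -0.001, 0, -0.11, 0, 0, 0, 0, 0, 0, -0.11])

```text
clock: 16.1
eef_pos: [506.3, -4.1, 3.3]
tool_rot: [3.141, 0.001, -3.125]
force: [-0.8, 2.3, 4.1]
width: 47.4
gripper_force: 2.9
```

Emit:
carry_out(deltas=[0, 0, 0, 0, -0.001, 0, -0.07, 0, 0, 0, 0, 0, 0, -0.07])

```text
clock: 16.35
eef_pos: [506.4, -5.1, 3.4]
tool_rot: [3.141, 0.001, -3.125]
force: [0.5, 4.2, 4.6]
width: 45.6
gripper_force: 3.3
```

Emit:
carry_out(deltas=[0, 0, 0, 0, -0.001, 0, -0.03, 0, 0, 0, 0, 0, 0, -0.02])

```text
clock: 16.6
eef_pos: [506.5, -6.0, 3.5]
tool_rot: [3.141, 0.001, -3.125]
force: [0.3, 3.7, 5.5]
width: 44.0
gripper_force: 10.3
```

Emit:
carry_out(deltas=[0, 0, 0, 0, 0.005, 0, -0.3, 0, 0, 0, 0, 0.005, 0, -0.55, 0, 0, 0, 0, 0, 0, -0.56, 0, 0, 0, 0, 0, 0, -0.56])

```text
clock: 17.1
eef_pos: [505.7, 3.1, 3.2]
tool_rot: [-3.141, -0.0, -3.126]
force: [0.2, 0.3, -0.2]
width: 66.4
gripper_force: 0.0
```

```bash
python3 - <<'E'
from h import *
ims=[]
for n in("scene","side"):
    im=ctrl.get_image(n)[:,:,::-1];x,y=(270,180) if n=="scene" else (260,160)
    ims.append(cv2.resize(im[y:y+130,x:x+130],(400,400),interpolation=cv2.INTER_CUBIC))
cv2.imwrite("pics/p7.png",np.hstack(ims))
E
```

```text
(no output)
```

View pics/p7.png

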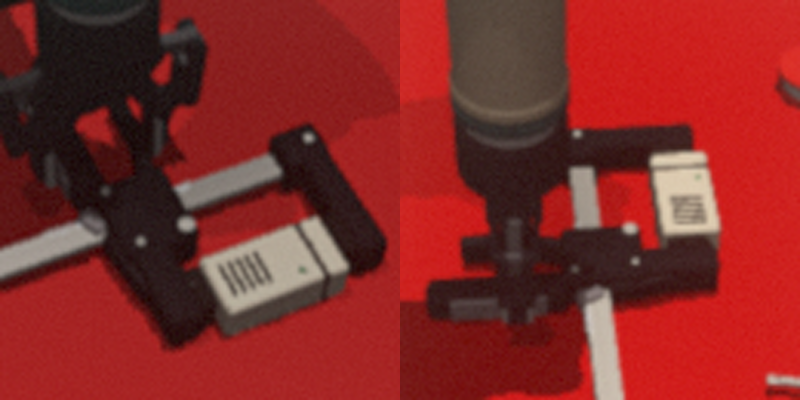

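The case is aligned in the gap with the bar pad almost touching. From here I squeeze in small steps.

Emit:
carry_out(deltas=[0, 0, 0, 0, -0.001, 0, -0.48, 0, 0, 0, 0, -0.001, 0, -0.43, 0, 0, 0, 0, 0, 0, -0.43])

```text
clock: 17.58
eef_pos: [505.8, 2.2, 3.5]
tool_rot: [3.141, -0.0, -3.125]
force: [-0.6, 3.3, 2.6]
width: 60.8
gripper_force: 2.5
```

Emit:
carry_out(deltas=[0, 0, 0, 0, -0.001, 0, -0.39, 0, 0, 0, 0, 0, 0, -0.39])

```text
clock: 17.82
eef_pos: [505.9, 1.2, 3.4]
tool_rot: [3.141, -0.0, -3.125]
force: [-0.5, 4.0, 3.1]
width: 59.4
gripper_force: 2.2
```

Emit:
carry_out(deltas=[0, 0, 0, 0, -0.001, 0, -0.35, 0, 0, 0, 0, 0, 0, -0.35])

```text
clock: 18.08
eef_pos: [505.9, 0.1, 3.3]
tool_rot: [3.141, -0.0, -3.125]
force: [-1.4, 4.0, 3.6]
width: 57.6
gripper_force: 2.0
```

Emit:
carry_out(deltas=[0, 0, 0, 0, -0.001, 0, -0.31, 0, 0, 0, 0, 0, 0, -0.31])

```text
clock: 18.32
eef_pos: [505.9, -0.9, 3.3]
tool_rot: [3.141, -0.0, -3.125]
force: [-0.8, 4.1, 3.5]
width: 55.7
gripper_force: 2.2
```

Emit:
carry_out(deltas=[0, 0, 0, 0, -0.001, 0, -0.28, 0, 0, 0, 0, 0, 0, -0.28])

```text
clock: 18.58
eef_pos: [506.0, -1.6, 3.4]
tool_rot: [3.141, -0.0, -3.125]
force: [-1.2, 5.7, 4.8]
width: 54.8
gripper_force: 3.2
```

Emit:
carry_out(deltas=[0, 0, 0, 0, -0.0005, 0, -0.25, 0, 0, 0, 0, 0, 0, -0.25])

```text
clock: 18.82
eef_pos: [506.0, -2.1, 3.5]
tool_rot: [3.141, 0.0, -3.125]
force: [-1.5, 4.9, 6.2]
width: 53.5
gripper_force: 5.1
```

Emit:
carry_out(deltas=[0, 0, 0, 0, -0.0005, 0, -0.22, 0, 0, 0, 0, 0, 0, -0.22])

```text
clock: 19.08
eef_pos: [506.1, -2.8, 3.7]
tool_rot: [3.141, 0.0, -3.125]
force: [-1.4, 5.5, 7.7]
width: 52.0
gripper_force: 6.5
```

Emit:
carry_out(deltas=[0, 0, 0, 0, -0.0005, 0, -0.19, 0, 0, 0, 0, 0, 0, -0.19])

```text
clock: 19.32
eef_pos: [506.2, -3.4, 3.8]
tool_rot: [3.141, 0.0, -3.125]
force: [-1.7, 4.1, 10.5]
width: 51.2
gripper_force: 8.3
```

Emit:
carry_out(deltas=[0, 0, 0, 0, -0.0005, 0, -0.16, 0, 0, 0, 0, 0, 0, -0.16])

```text
clock: 19.58
eef_pos: [506.2, -4.1, 3.9]
tool_rot: [3.141, 0.001, -3.126]
force: [-1.3, 5.4, 11.3]
width: 49.7
gripper_force: 10.1
```

Emit:
carry_out(deltas=[0, 0, 0, 0, -0.0005, 0, -0.13, 0, 0, 0, 0, 0, 0, -0.13])

```text
clock: 19.82
eef_pos: [506.2, -4.7, 4.0]
tool_rot: [3.141, 0.001, -3.126]
force: [-2.4, 4.7, 11.0]
width: 48.5
gripper_force: 12.0
```

Emit:
carry_out(deltas=[0, 0, 0, 0, -0.0005, 0, -0.1, 0, 0, 0, 0, 0, 0, -0.1])

```text
clock: 20.08
eef_pos: [506.4, -5.3, 4.1]
tool_rot: [3.141, 0.001, -3.126]
force: [-2.3, 3.8, 12.1]
width: 47.5
gripper_force: 14.9
```

Emit:
carry_out(deltas=[0, 0, 0, 0, -0.0005, 0, -0.075, 0, 0, 0, 0, 0, 0, -0.075])

```text
clock: 20.32
eef_pos: [506.4, -5.8, 4.2]
tool_rot: [3.141, 0.001, -3.126]
force: [-2.3, 4.8, 13.5]
width: 46.4
gripper_force: 17.1
```

Emit:
carry_out(deltas=[0, 0, 0, 0, -0.0005, 0, -0.055, 0, 0, 0, 0, 0, 0, -0.055])

```text
clock: 20.58
eef_pos: [506.6, -6.3, 4.3]
tool_rot: [3.141, 0.001, -3.126]
force: [-2.6, 4.0, 13.0]
width: 45.9
gripper_force: 18.8
```

Emit:
carry_out(deltas=[0, 0, 0, 0, -0.0005, 0, -0.035, 0, 0, 0, 0, 0, 0, -0.035])

```text
clock: 20.82
eef_pos: [506.7, -6.7, 4.4]
tool_rot: [3.141, 0.002, -3.125]
force: [-1.9, 3.8, 14.7]
width: 44.3
gripper_force: 20.1
```

Emit:
carry_out(deltas=[0, 0, 0, 0, 0.003, 0, -0.2, 0, 0, 0, 0, 0.004, 0, -0.4, 0, 0, 0, 0, 0.003, 0, -0.55, 0, 0, 0, 0, 0, 0, -0.56, 0, 0, 0, 0, 0, 0, -0.56])

```text
clock: 21.45
eef_pos: [505.9, 2.8, 3.2]
tool_rot: [-3.141, -0.0, -3.126]
force: [0.3, 0.1, -0.2]
width: 66.7
gripper_force: 0.0
```

Emit:
carry_out(deltas=[0, 0, 0, 0, -0.001, 0, -0.5, 0, 0, 0, 0, 0, 0, -0.48, 0, 0, 0, 0, 0, 0, -0.48])

```text
clock: 21.82
eef_pos: [505.8, 1.8, 3.5]
tool_rot: [-3.141, 0.0, -3.126]
force: [-0.3, -2.1, 4.3]
width: 63.4
gripper_force: 5.2
```

Emit:
carry_out(deltas=[0, 0, 0, 0, -0.001, 0, -0.45, 0, 0, 0, 0, 0, 0, -0.45])

```text
clock: 22.08
eef_pos: [505.9, 1.2, 3.8]
tool_rot: [3.141, 0.0, -3.126]
force: [-1.9, -0.9, 8.2]
width: 61.9
gripper_force: 7.3
```

Emit:
carry_out(deltas=[0, 0, 0, 0, -0.001, 0, -0.42, 0, 0, 0, 0, 0, 0, -0.42])

```text
clock: 22.32
eef_pos: [505.8, 0.7, 3.9]
tool_rot: [3.141, -0.0, -3.125]
force: [-1.1, -0.2, 10.0]
width: 60.4
gripper_force: 9.6
```

Emit:
carry_out(deltas=[0, 0, 0, 0, -0.0005, 0, -0.38, 0, 0, 0, 0, 0, 0, -0.38])

```text
clock: 22.58
eef_pos: [505.7, -0.0, 4.0]
tool_rot: [3.141, -0.0, -3.125]
force: [-2.2, -0.7, 11.6]
width: 59.0
gripper_force: 13.5
```

Emit:
carry_out(deltas=[0, 0, 0, 0, -0.0005, 0, -0.35, 0, 0, 0, 0, 0, 0, -0.35])

```text
clock: 22.82
eef_pos: [505.6, -0.6, 4.1]
tool_rot: [3.141, -0.0, -3.125]
force: [-2.4, -0.1, 12.5]
width: 57.7
gripper_force: 15.2
```

Emit:
carry_out(deltas=[0, 0, 0, 0, -0.0005, 0, -0.32, 0, 0, 0, 0, 0, 0, -0.32])

```text
clock: 23.08
eef_pos: [505.6, -1.1, 4.1]
tool_rot: [3.141, -0.0, -3.125]
force: [-2.6, -1.1, 13.3]
width: 56.6
gripper_force: 16.8
```

Emit:
carry_out(deltas=[0, 0, 0, 0, -0.0005, 0, -0.29, 0, 0, 0, 0, 0, 0, -0.29])

```text
clock: 23.32
eef_pos: [505.5, -1.7, 4.2]
tool_rot: [3.141, -0.0, -3.125]
force: [-3.1, -1.1, 14.3]
width: 55.7
gripper_force: 18.4
```

Emit:
carry_out(deltas=[0, 0, 0, 0, -0.0005, 0, -0.26, 0, 0, 0, 0, 0, 0, -0.26])

```text
clock: 23.58
eef_pos: [505.6, -2.3, 4.3]
tool_rot: [3.141, -0.0, -3.125]
force: [-2.2, -0.3, 15.8]
width: 53.8
gripper_force: 19.9
```

Emit:
carry_out(deltas=[0, 0, 0, 0, -0.0005, 0, -0.23, 0, 0, 0, 0, 0, 0, -0.23])

```text
clock: 23.82
eef_pos: [505.6, -2.9, 4.6]
tool_rot: [3.141, -0.0, -3.126]
force: [-3.5, -0.8, 17.2]
width: 52.8
gripper_force: 21.7
```

Emit:
carry_out(deltas=[0, 0, 0, 0, 0.003, 0, -0.35, 0, 0, 0, 0, 0.002, 0, -0.5, 0, 0, 0, 0, 0, 0, -0.56, 0, 0, 0, 0, 0, 0, -0.56])

```text
clock: 24.32
eef_pos: [505.9, 2.4, 3.0]
tool_rot: [3.141, -0.0, -3.125]
force: [0.2, 0.2, 0.2]
width: 66.7
gripper_force: 0.0
```

Emit:
carry_out(deltas=[0, 0, 0, 0, -0.001, 0, -0.5, 0, 0, 0, 0, 0, 0, -0.48, 0, 0, 0, 0, 0, 0, -0.48])

```text
clock: 24.7
eef_pos: [505.8, 1.4, 3.3]
tool_rot: [3.141, -0.0, -3.125]
force: [-0.1, 0.4, 1.1]
width: 63.0
gripper_force: 1.5
```

Emit:
carry_out(deltas=[0, 0, 0, 0, -0.001, 0, -0.44, 0, 0, 0, 0, 0, 0, -0.44])

```text
clock: 24.95
eef_pos: [505.8, 0.6, 3.4]
tool_rot: [3.141, -0.0, -3.125]
force: [-0.7, 1.3, 3.1]
width: 61.4
gripper_force: 2.2
```

Emit:
carry_out(deltas=[0, 0, 0, 0, -0.001, 0, -0.41, 0, 0, 0, 0, 0, 0, -0.41])

```text
clock: 25.2
eef_pos: [505.9, 0.0, 3.5]
tool_rot: [3.141, -0.0, -3.125]
force: [-1.4, 3.6, 5.7]
width: 60.6
gripper_force: 4.4
```

Emit:
carry_out(deltas=[0, 0, 0, 0, -0.001, 0, -0.38, 0, 0, 0, 0, 0, 0, -0.38])

```text
clock: 25.45
eef_pos: [505.9, -0.5, 3.7]
tool_rot: [3.14, -0.0, -3.124]
force: [-1.5, 4.5, 8.0]
width: 59.0
gripper_force: 6.8
```

Emit:
carry_out(deltas=[0, 0, 0, 0, -0.001, 0, -0.35, 0, 0, 0, 0, 0, 0, -0.35])

```text
clock: 25.7
eef_pos: [505.8, -1.1, 3.9]
tool_rot: [3.14, -0.0, -3.124]
force: [-1.2, 5.6, 10.1]
width: 57.6
gripper_force: 9.2
```

Emit:
carry_out(deltas=[0, 0, 0, 0, -0.0005, 0, -0.32, 0, 0, 0, 0, 0, 0, -0.32])

```text
clock: 25.95
eef_pos: [505.8, -1.7, 4.0]
tool_rot: [3.14, -0.0, -3.124]
force: [-2.8, 5.3, 10.4]
width: 56.7
gripper_force: 12.2
```

Emit:
carry_out(deltas=[0, 0, 0, 0, -0.0005, 0, -0.29, 0, 0, 0, 0, 0, 0, -0.29])

```text
clock: 26.2
eef_pos: [505.8, -2.3, 4.1]
tool_rot: [3.14, -0.0, -3.124]
force: [-1.9, 5.3, 12.6]
width: 55.8
gripper_force: 15.0
```

Emit:
carry_out(deltas=[0, 0, 0, 0, -0.0005, 0, -0.26, 0, 0, 0, 0, 0, 0, -0.26])

```text
clock: 26.45
eef_pos: [505.8, -2.9, 4.2]
tool_rot: [3.14, -0.0, -3.124]
force: [-2.0, 4.7, 13.8]
width: 54.0
gripper_force: 17.1
```

Emit:
carry_out(deltas=[0, 0, 0, 0, -0.0005, 0, -0.23, 0, 0, 0, 0, 0, 0, -0.23])

```text
clock: 26.7
eef_pos: [505.7, -3.5, 4.2]
tool_rot: [3.14, -0.0, -3.124]
force: [-2.2, 4.8, 13.7]
width: 53.3
gripper_force: 18.9
```

Emit:
carry_out(deltas=[0, 0, 0, 0, -0.0005, 0, -0.2, 0, 0, 0, 0, 0, 0, -0.2])

```text
clock: 26.95
eef_pos: [505.7, -4.1, 4.2]
tool_rot: [3.14, -0.0, -3.124]
force: [-2.9, 5.2, 14.8]
width: 51.5
gripper_force: 20.7
```

Emit:
carry_out(deltas=[0, 0, 0, 0, -0.0005, 0, -0.18, 0, 0, 0, 0, 0, 0, -0.18])

```text
clock: 27.2
eef_pos: [505.8, -4.5, 4.3]
tool_rot: [3.14, -0.0, -3.124]
force: [-3.2, 4.8, 13.7]
width: 51.0
gripper_force: 21.8
```

Emit:
carry_out(deltas=[0, 0, 0, 0, 0.003, 0, -0.35, 0, 0, 0, 0, 0.002, 0, -0.5, 0, 0, 0, 0, 0, 0, -0.56, 0, 0, 0, 0, 0, 0, -0.56])

```text
clock: 27.7
eef_pos: [506.0, -1.0, 3.1]
tool_rot: [-3.141, -0.0, -3.126]
force: [0.5, 1.6, -0.7]
width: 66.5
gripper_force: 0.8
```

The trigger goes stiff part-way at about 22 N on repeated squeezes, so the clamp is holding. Now I let go and retreat.

Emit:
carry_out(deltas=[0, 0, 0, 0, 0.003, 0, -0.7, 0, 0, 0, 0, 0.001, 0, -1, 0, 0, 0, 0, 0, 0, -1, 0, 0, 0, 0, 0, 0, -1, 0, 0, 0, 0, 0, -0.03, -1, 0, 0, 0, 0, 0, -0.05, -1, 0, 0, 0, 0, 0, -0.055, -1, 0, 0, 0, 0, 0, -0.055, -1, 0, 0, 0, 0, 0, 0, -1, 0, 0, 0, 0, 0, 0, -1])

```text
clock: 28.95
eef_pos: [505.4, 3.2, 193.2]
tool_rot: [3.141, -0.0, -3.125]
force: [-0.8, -0.1, -0.1]
width: 85.6
gripper_force: 0.0
```

```bash
python3 - <<'E'
from h import *
c=ctrl.calibration("wrist");im=ctrl.get_image("wrist")[:,:,::-1].copy()
o=ortho(im,c,430,670,-60,170,31,2.4)
cv2.imwrite("pics/o8.png",o)
E
```

```text
(no output)
```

View pics/o8.png

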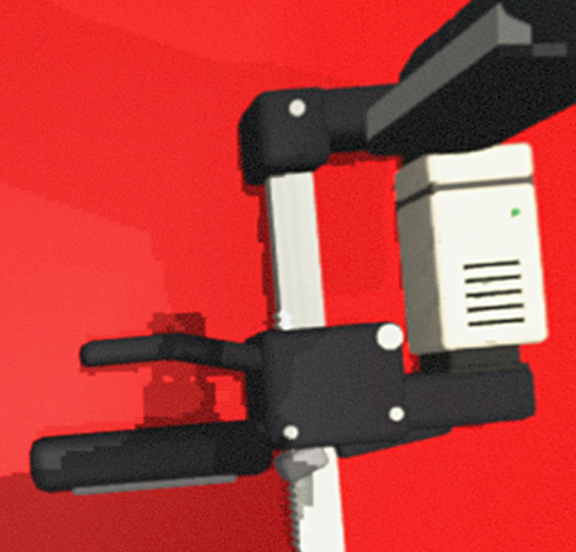

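The case is seated against both pads, parallel to the bar, with the trigger released and the gripper clear.

```bash
python3 -c "
from cell import ctrl
print(ctrl.finish_job())"
```

```text
the job is handed in; nothing more can be done
None
```

I placed the case flat between the jaws, squeezed the trigger until it went stiff at about 22 N on repeated strokes, let go of everything and handed the job in at about 29 s; the interface gave no verdict.

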